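Clamp a sample slide under the bow arm of a spice-grading stand

TASK

On the wooden grading stand, draw the sprung bow arm back until it stays open by itself and let go of it. Set the rectangular ceramic slide flat on the deck and press it gently but firmly home into the corner, flush against both the long fence and the end stop. Then bring the arm back by its post, easing it on under control without letting it snap, until it bears on the slide and holds it there; the ceramic chips if pressed hard (over about 25 N), and the other things are to be left where they are.

Things in the scene. Friction and masses are not known exactly. Their poses are not given: they have to be found in the camera images.
- stand: Fixed wooden grading stand. Deck 250 (its x) by 240 (its y) mm, top 25 mm above the table. Origin at table level, axes of 'the stand's frame', z up; the deck runs over x -125 to +125, y -60 to +180 mm. A small brass weight, to be left alone, stands on the deck near x -100, y -35 mm.
- fence: Fixed brass strip along the stand's x, 135 long (stand's x -67 to +68), 12 thick, 14 high above the deck. Its straight seating face looks to the stand's +y and lies at y -28 mm. This origin is NOT on the strip but on the deck surface straight above the stand's origin, axes as the stand's.
- endstop: Fixed brass block at the +x end of the fence, 12 thick, 40 long along y (y -28 to +12), 14 high above the deck. Its seating face looks to the stand's -x and lies at x +55 mm. This origin is NOT on the block but on the deck surface straight above the stand's origin, axes as the stand's.
- seat (a point): Where the slide's centre (slide_mid) lies when fully home: stand's frame x 10, y 0, z 41 mm (16 mm above the deck). Axes as the stand's; the slide's long side lies along x. Home is towards +x (end stop) and -y (fence).
- slide_mid (a point): Loose rectangular white ceramic slide, 100 to 200 g: plate 90 (its x) by 56 (its y) by 10 mm thick, with a grip bar on its middle, 40 long (x), 12 wide (y), 22 high. The point is its centre, 16 mm above its underside, 16 mm below the bar's top. z up; a half turn about z makes no difference. Starts on the table. More than 25 N on the fence or end stop chips it.
- dish_mid (a point): Bystander: the round white ceramic slide, 68 mm across, 10 mm thick, with the same grip bar. Point at its centre 16 mm above its underside. Leave it alone.
- bow (a joint): Angle (rad) of the sprung bow arm, a 10 mm round bar: 0 shut, grows as the post swings to the stand's +y, 0.55 open at its limit. Over-centre spring: below 0.33 it pulls shut (3 N at the post at 0, falling to nothing at 0.33), above that it pulls open and stays open. Bears on a fully home slide at 0.06. Let go from near 0.33 it snaps on too hard; bring it on at under 2 rad/s.
- bow_pivot (a point): Point on the arm's vertical pivot axis: stand's frame x -75, y 70 mm, 30 mm above the deck. Seen from above the arm turns counter-clockwise about it as it opens.
- bow_post (a point): Upright steel post at the arm's free end, for moving the arm: 14 mm across, its top 45 mm above the deck; the point is on its axis 30 mm above the deck. It travels on a circle of 155 mm about bow_pivot; at arm angle A it lies from the pivot in the direction A - 0.06 rad from the stand's x axis (counter-clockwise positive).
- bow_belly (a point): Point of the arm that bears on the slide's +y edge: the belly of its bow towards the fence, 6 mm above the deck; the arm's top is 11 mm above the deck. At arm angle 0.06 it is at stand's frame x 10, y 28 mm; at 0.55 it is about 35 mm farther from the fence.
Things that resemble listed ones, but are neither listed nor needed, are in the scene too. Leave any green or purple look-alike of the part that bears slide_mid alone.

How it is judged:
On the way, in this order (a step that is already met when the one before it is completed fails the run):
1. the bow arm is drawn back past its centre, stays open (0.45 rad or more) and the fingers have let go of it (value of joint bow above 0.45 rad and contact force between the fingers and bow below 0.1 N), for 0.3 s.
2. with the arm open, the slide lies flat on the deck in the corner and is pressed onto the end stop with 2 N or more (x of slide_mid in the frame of seat between -0.0016 and 0.0025 m and y of slide_mid in the frame of seat between -0.0025 and 0.0016 m and z of slide_mid in the frame of seat between -0.0025 and 0.0015 m and angle between the x axis of slide_mid and the x axis of seat, either way round below 0.03 rad and angle between slide_mid's own z axis and vertical below 0.03 rad and value of joint bow above 0.4 rad and contact force between slide and endstop above 2 N), for 0.15 s.
At the end, for the whole second after the job is handed in: The slide lies flat, still and square (within 0.03 rad) on the deck, within 1.6 mm of both the fence and the end stop, and the arm (angle below 0.11 rad) bears on it with more than 1 N; the robot has let go (x of slide_mid in the frame of seat between -0.0016 and 0.0025 m and y of slide_mid in the frame of seat between -0.0025 and 0.0016 m and z of slide_mid in the frame of seat between -0.0025 and 0.0015 m and angle between the x axis of slide_mid and the x axis of seat, either way round below 0.03 rad and angle between slide_mid's own z axis and vertical below 0.03 rad and value of joint bow below 0.11 rad and contact force between bow and slide above 1 N and linear speed of slide below 0.01 m/s); the robot touches nothing.
It fails at once if the slide is pressed onto the end stop with more than 25 N (contact force between slide and endstop above 25 N).
It fails at once if the slide is pressed onto the fence with more than 25 N (contact force between slide and fence above 25 N).
It fails at once if the arm snaps shut faster than 3 rad/s (velocity of joint bow below -3 rad/s).
It fails at once if a bystander is moved by more than 25 mm (distance of any of dish, weight_a, weight_b, jar_a, jar_b, bowl, scoop, mortar from where it was at the start of the episode above 0.025 m).
It also fails if it takes over 72 s, if anything falls off the work surface, if the arm or the gripper's body presses on something with over 40 N, if the wrist force passes 120 N, or if a joint passes its speed limit or range.

ROBOT

A 7-joint arm with a two-finger parallel gripper is mounted at the origin on the work surface. World frame = base frame: x ahead of the robot, y to its left, z up, the work surface at z = 0. Lengths are in m, angles in rad, forces in N, time in s.
With the tool pointing down it reaches from about 0.425 to 0.875 m from the base axis. Payload 4.7 kg.
Tool frame: the origin (TCP) lies midway between the tips of the shut fingers; the grasp point (between the pads) lies manip.grip_depth behind it (manip.grip_depth is the distance from the TCP to the grasp point, in m); y points along the fingers, x is the direction in which the jaws open and shut, and the axes are right-handed (so a half turn about y gives the same grasp; the last joint's range is limited). The gripper opens to 85 mm and grips with 20 to 120 N. Pads are 22 mm wide; open, the fingers measure 114 mm over their backs; the gripper's body (76 mm by 85 mm) begins 54 mm behind the grasp point. The pads swing forward as they close: fully open they stand 13 mm farther back than shut.
Start: joints at [-1.259, 0.321, -0.07, 1.45, 0.023, 1.371, -0.057], TCP at [0.191, 0.621, 0.231] pointing down, gripper open.
Joint ranges: [-2.86, 2.86], [-0.3, 2.09], [-1.38, 1.24], [0.06, 2.45], [-1.56, 4.7], [0.09, 2.05], [-2.69, 2.69]. Speed limits (rad/s): [2.57, 2.57, 3.14, 3.14, 3.14, 3.14, 3.14].

INTERFACE

Orientations are given as a rotation vector (axis times angle).
In Python, from bench import manip gives the robot as it stands.
- The arm moves only by the tool carry_out, never from a script. Its argument "rows" is a list that holds one entry, the list of rows, each a list of 6 numbers: the shift along the tool's x, y, z in m, then the turn, a rotation vector about the tool's x, y, z in rad. In form: [[[tx, ty, tz, wx, wy, wz], ...]]. A call has 1 to 10 rows; each row shifts and turns the pose as measured when the row begins, along the tool's axes as they then stand; what a row does not reach is not made up. A row lasts 1/8 s, in which the tool goes at most 62.5 mm and 10.7 degrees, less where a joint would pass 70% of its speed; a pose out of reach is approached as far as the arm can. A call is refused whole if a number of a shift passes 0.0625 or a number of a turn 0.188, either way. A call with a gripper value outside its range is refused whole. "fingers" is the finger opening in m, from 0 to 0.0854, set as the call begins (left out, the last holds). The fingers move at their own pace and stop on an object; "force" is the grip in N (left out, the last holds). Time passes only in rows, so rows that do not move let the fingers close. It gives the time, the measured TCP pose, the force and the opening at its end, in the units of the state.
- manip.read_state(): the state, without advancing time (a new reading comes with each control period).
- manip.camera(name): name is "scene" or "top"; returns a dict with "pixels" (400x640x3 uint8, blue, green, red), "range_z" (400x640 float32, m along the optical axis (not along the pixel's ray), 0 where there is no reading), "fov_y" (degrees; the focal length in pixels is half the picture's height over the tangent of half this angle, whatever the lens; pixels are square), "cx", "cy" (the principal point, pixels), "D" ([k1, k2, p1, p2, k3] as OpenCV has them; the pictures are not rectified), "position" and "attitude" of the camera in the world. Camera axes: x right, y down, z forward; pixel columns grow to the right and rows downward; lengths in m; the calibration is good to about 2 mm. A picture is of the moment at which its call begins.
- manip.sign_off(): hands the job in, once; it reports no verdict.
Trained networks look in a picture, given as the dict that the camera call returned (one of the last four; its "shot" number tells which), for a name from the list of things; names that differ only in an ending like _2 or _b are one class to them, and where a whole thing is asked for, a point or a joint stands for the part that bears it (a point fixed in the world has none). Each returns a list of dicts, best first, with "conf" (0 to 1); they miss things now and then, are a little off and sometimes report something else, mostly with a low value. They report only what shows in the picture. A call takes as long as a camera call. They do not tell look-alikes from the thing itself.
- manip.boxes_of(thing, picture): "position" ([x, y, z] in m, in world coordinates, good to about 4 mm: the middle of the surface that is visible of it).
- manip.regions_of(thing, picture): "region" (400x640 bool, what is visible of it).
The state is a dict: "time": time; "qpos": joint angles; "dq": joint speeds; "joint_torque": joint torques, N m; "tool_pos": TCP position; "tcp_rot": TCP orientation; "ft_force": force on the tool from outside, world axes, zero at the start; "wrist_torque": the same for the moment, N m; "gripper_width": opening from 0.0 (shut) to 1.0 (fully open).
Only numpy, scipy, OpenCV 4.12 (cv2) and the standard library are available. Lean on these libraries where they do the work, as an engineer would, in place of code of your own. Each camera call takes 0.05 s, during which the arm holds its last target.

## Working session

There is one attempt and no reset: what is moved stays moved. The work goes in short steps, Python scripts to look and compute and a tool call to move; the robot and the scene stay as the last step left them, time stands still between calls to the robot, and variables do not carry over. Pictures are saved under pics/ and viewed, and the job is handed in when it is done.

Besides the shell and the picture viewer there is one more tool, called after "Emit:" as name([rows], argument=value, ...), one row to a line, values as JSON. carry_out: Moves the arm, as the interface text tells. Its arguments: {"type":"object","properties":{"rows":{"type":"array"},"fingers":{"type":"number"},"force":{"type":"number"}},"required":["rows"]}

```bash
ls; mkdir -p pics; python3 - <<'E'
from bench import manip
import cv2
s=manip.read_state()
for k,v in s.items(): print(k,v)
print(manip.grip_depth)
for n in ("scene","top"):
    p=manip.camera(n); cv2.imwrite(f"pics/{n}0.png",p["pixels"]); print(n,p["fov_y"],p["cx"],p["cy"],p["D"],p["position"],p["attitude"],p["shot"])
E
```

```text
pics
time 0.0
qpos [-1.2588986   0.32181601 -0.07009078  1.45170358  0.02256652  1.37079468
 -0.05689611]
dq [ 0.00013762  0.00046299 -0.00125445 -0.00045436  0.00055579  0.00033878
  0.00225616]
joint_torque [-2.91580682e-04 -4.93577099e+01 -3.82545451e-01 -3.14335871e+01
  1.28151031e-02  1.11311962e-02 -1.76699807e-06]
tool_pos [0.19059099 0.62085339 0.23021373]
tcp_rot [-1.33670835 -0.98602154  0.98854014]
ft_force [-0.06148046 -0.2504851  -0.50985136]
wrist_torque [-0.02128223 -0.01827799 -0.01072605]
gripper_width 0.9999458972551317
0.0187
scene 47.511003525455656 321.6862243194257 194.19246322774762 [0.0351086 0.        0.        0.        0.       ] [ 1.23301642 -0.42807229  0.87806301] [-2.11503416 -1.26000198  0.4863525 ] 1
top 46.48567099351705 314.8820197684867 196.5704442196707 [-0.0360085  0.         0.         0.         0.       ] [ 0.48761691 -0.06899349  1.13354823] [-2.22123494  2.17190179 -0.10100053] 2
```

View pics/scene0.png

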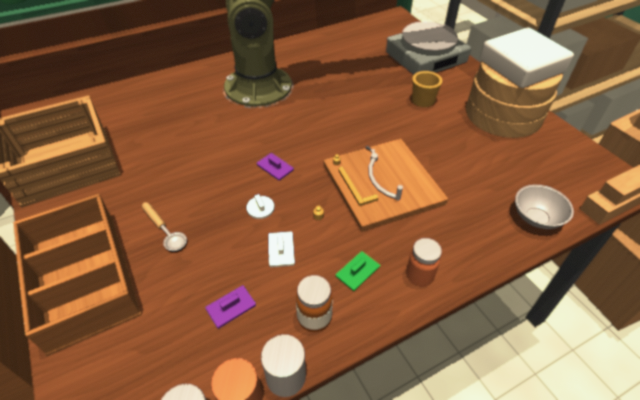

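View pics/top0.png

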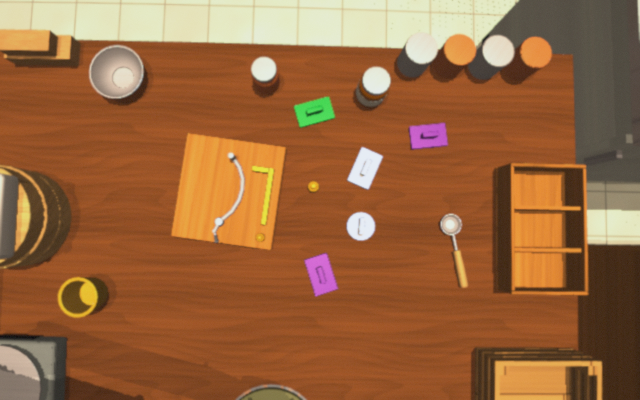

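The scene camera shows the stand near (385,180), the white rectangular slide at (281,249) and the round dish at (260,206). In the top view these are the stand at (230,190), the slide at (365,168) and the dish at (361,226), with a loose brass weight at (313,187). Green and purple look-alikes are at (315,111), (428,136) and (321,275). Next I measure the poses.

```bash
cat > h.py <<'E'
import numpy as np, cv2
from scipy.spatial.transform import Rotation as R
from bench import manip
def K(p):
    f=200/np.tan(np.radians(p["fov_y"])/2); return np.array([[f,0,p["cx"]],[0,f,p["cy"]],[0,0,1]])
def RT(p): return R.from_rotvec(p["attitude"]).as_matrix(), np.array(p["position"])
def rays(p,uv):
    n=cv2.undistortPoints(np.array(uv,float).reshape(-1,1,2),K(p),np.array(p["D"])).reshape(-1,2)
    return np.c_[n,np.ones(len(n))]
def at_z(p,uv,z):
    A,t=RT(p); d=rays(p,uv)@A.T; return t+d*((z-t[2])/d[:,2])[:,None]
def by_depth(p,uv):
    A,t=RT(p); uv=np.array(uv).reshape(-1,2); d=rays(p,uv); zz=p["range_z"][uv[:,1].astype(int),uv[:,0].astype(int)]
    return t+(d*zz[:,None])@A.T
def proj(p,X):
    A,t=RT(p); c=(np.array(X).reshape(-1,3)-t)@A
    return cv2.projectPoints(c,np.zeros(3),np.zeros(3),K(p),np.array(p["D"]))[0].reshape(-1,2)
E
python3 - <<'E'
from h import *
for n in ("top","scene"):
    p=manip.camera(n)
    np.save(f"pics/{n}.npy",p,allow_pickle=True)
    for t in ("stand","fence","endstop","slide_mid","dish_mid","bow","bow_post"):
        r=manip.boxes_of(t,p); print(n,t,[(np.round(b["position"],3).tolist(),round(b["conf"],2)) for b in r])
    for t in ("stand","slide_mid"):
        for b in manip.regions_of(t,p):
            m=b["region"]; v,u=np.nonzero(m); P=by_depth(p,np.c_[u,v]); 
            uv=np.c_[u,v]; print(t,b["conf"],m.sum(),uv.mean(0),np.median(P,0))
    im=p["pixels"]
    c=im[120:260,160:400] if n=="top" else im[130:290,230:460]
    cv2.imwrite(f"pics/{n}_crop.png",cv2.resize(c,None,fx=3.3,fy=3.3,interpolation=cv2.INTER_CUBIC))
E
```

```text
top stand [([0.577, 0.109, 0.025], 0.63), ([0.499, -0.2, 0.009], 0.51)]
top fence [([0.563, 0.021, 0.033], 0.67)]
top endstop [([0.621, 0.038, 0.038], 0.66)]
top slide_mid [([0.383, -0.112, 0.005], 0.82), ([0.635, -0.214, 0.012], 0.79), ([0.772, -0.083, 0.008], 0.69), ([0.722, -0.367, 0.011], 0.55)]
top dish_mid [([0.498, -0.201, 0.007], 0.83)]
top bow [([0.562, 0.098, 0.034], 0.59)]
top bow_post [([0.56, 0.098, 0.036], 0.64)]
slide_mid 0.93 802 [313.06359102 111.88653367] [ 0.77269942 -0.08379534  0.01016785]
slide_mid 0.89 914 [320.18161926 273.94967177] [ 0.38104145 -0.10910053  0.00980795]
slide_mid 0.61 864 [364.13425926 167.36805556] [ 0.63908986 -0.21107942  0.00985563]
slide_mid 0.5 606 [359.67326733 225.67326733] [ 0.49786717 -0.20125278  0.01009811]
slide_mid 0.39 10418 [228.32904588 191.18170474] [0.57242632 0.11275391 0.02516633]
slide_mid 0.21 451 [232.07982262 194.11529933] [0.55745569 0.09855957 0.03517709]
scene stand [([0.596, 0.101, 0.023], 0.61)]
scene fence [([0.568, 0.017, 0.041], 0.73)]
scene endstop []
scene slide_mid [([0.782, -0.088, 0.006], 0.81), ([0.651, -0.22, 0.007], 0.71), ([0.73, -0.374, 0.011], 0.67), ([0.598, 0.101, 0.021], 0.61), ([0.396, -0.117, 0.005], 0.57)]
scene dish_mid [([0.508, -0.214, 0.012], 0.89)]
scene bow [([0.604, 0.097, 0.032], 0.91)]
scene bow_post [([0.606, 0.094, 0.033], 0.59)]
stand 0.74 793 [280.56242119 249.59016393] [ 0.64831096 -0.21779244  0.00983688]
slide_mid 0.92 868 [356.87557604 270.73732719] [ 0.78181433 -0.09355551  0.01016546]
slide_mid 0.92 558 [274.60215054 166.65770609] [ 0.39154789 -0.11655548  0.00931595]
slide_mid 0.7 796 [280.56909548 249.61306533] [ 0.64823131 -0.2177978   0.00985059]
slide_mid 0.56 1158 [230.78411054 306.26770294] [ 0.73009197 -0.37064466  0.01031867]
slide_mid 0.42 303 [382.04950495 180.02310231] [0.59819213 0.0968665  0.03568967]
```

View pics/top_crop.png

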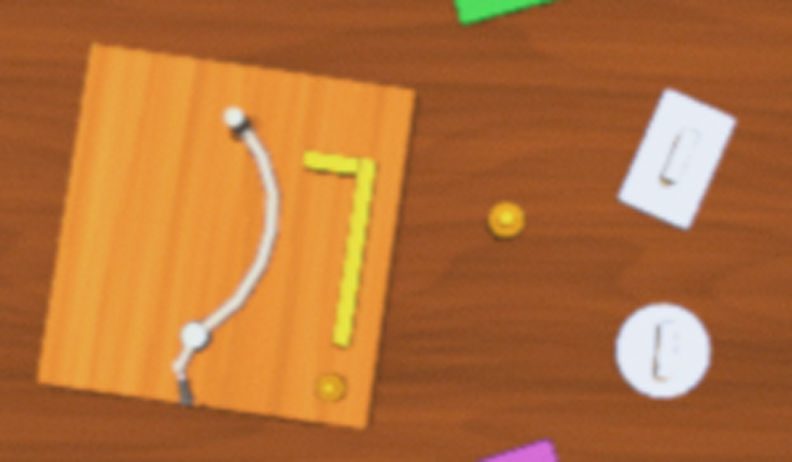

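View pics/scene_crop.png

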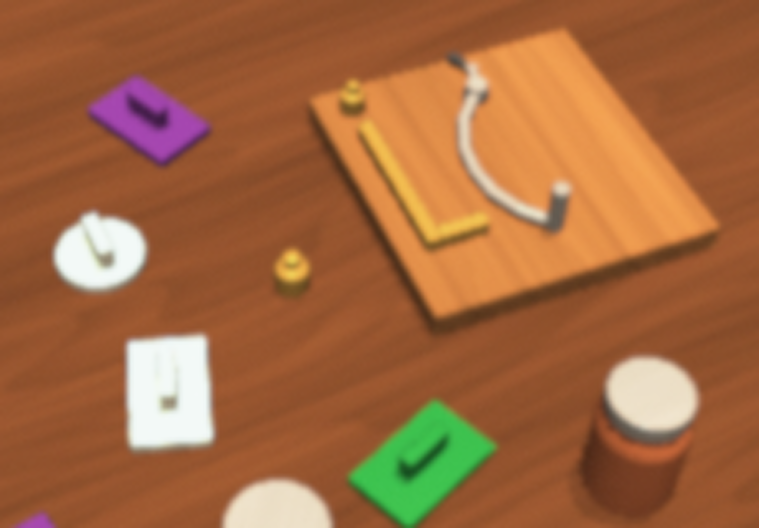

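```bash
python3 - <<'E'
from h import *
s=manip.read_state(); print(R.from_rotvec(s["tcp_rot"]).as_matrix().round(3))
for n in ("top","scene"):
    p=np.load(f"pics/{n}.npy",allow_pickle=True).item()
    print(n,proj(p,[[0,0,0],s["tool_pos"]]), RT(p)[0].round(3))
    # plane check: fit table pts
    g=np.mgrid[100:350:20,150:480:20].reshape(2,-1).T[:,::-1]
    P=by_depth(p,g); P=P[abs(P[:,2])<.02]; c=np.linalg.lstsq(np.c_[P[:,:2],np.ones(len(P))],P[:,2],rcond=None)[0]; print(len(P),c,np.median(P[:,2]))
E
```

```text
[[ 0.293  0.    -0.956]
 [ 0.956  0.     0.293]
 [ 0.    -1.    -0.   ]]
top [[270.35721227 433.70408503]
 [-59.87610148 375.51127857]] [[ 0.022 -0.997  0.07 ]
 [-0.999 -0.023 -0.022]
 [ 0.023 -0.069 -0.997]]
191 [ 2.04230768e-05 -1.39528228e-05  9.42702951e-05] -0.0002673709321190376
scene [[257.76330069  85.93382361]
 [457.68413885  -1.2555078 ]] [[ 0.477  0.65  -0.592]
 [ 0.879 -0.351  0.322]
 [ 0.002 -0.674 -0.739]]
184 [ 0.00160663 -0.00010952 -0.00021198] 0.00022374304462779993
```

```bash
cat >> h.py <<'E'
def fit2(S,W):
    # rigid 2d: W = R S + t
    S=np.array(S);W=np.array(W)[:,:2]; a=S.mean(0);b=W.mean(0)
    H=(S-a).T@(W-b); th=np.arctan2(H[0,1]-H[1,0],H[0,0]+H[1,1])
    c,s=np.cos(th),np.sin(th); M=np.array([[c,-s],[s,c]]); t=b-M@a
    return th,t,(W-(S@M.T+t))
E
python3 - <<'E'
from h import *
S=np.array([[125,180],[125,-60],[-125,-60],[-125,180]])/1000
for n,o,c in (("top",(160,120),[(93,44),(415,92),(366,428),(38,382)]),("scene",(230,130),[(718,230),(436,322),(310,101),(566,28)])):
    p=np.load(f"pics/{n}.npy",allow_pickle=True).item()
    uv=(np.array(c)+.5)/3.3-.5+np.array(o)
    W=at_z(p,uv,.025); th,t,r=fit2(S,W); print(n,W.round(4).tolist(),th,t,(r*1000).round(1).tolist())
    if n=="scene":
        W=at_z(p,[(224,86),(292,86)],0.0);print(W)
p=np.load("pics/top.npy",allow_pickle=True).item()
print(at_z(p,[(270,385)],.02))
E
```

```text
top [[0.7111, 0.2156, 0.025], [0.6815, -0.0196, 0.025], [0.4376, 0.0091, 0.025], [0.4652, 0.2449, 0.025]] -0.1193304850207821 [0.56670039 0.05292922] [[-1.1, -1.2], [-2.1, 1.9], [2.1, 0.9], [1.1, -1.6]]
scene [[0.715, 0.2127, 0.025], [0.6888, -0.0229, 0.025], [0.4422, 0.0081, 0.025], [0.4672, 0.2471, 0.025]] -0.11993575407103611 [0.57112979 0.05166418] [[-1.8, -2.8], [0.8, -0.0], [2.4, 1.0], [-1.4, 1.8]]
[[-0.05227015 -0.09891856  0.        ]
 [ 0.05409035  0.10020736  0.        ]]
[[0.12086232 0.00242555 0.02      ]]
```

```bash
python3 - <<'E'
from h import *
for n,o,c in (("top",(160,120),[(668,89),(736,121),(689,229),(618,197)]),("scene",(230,130),[(213,441),(131,447),(126,340),(206,335)])):
    p=np.load(f"pics/{n}.npy",allow_pickle=True).item()
    uv=(np.array(c)+.5)/3.3-.5+np.array(o)
    W=at_z(p,uv,.010);S=np.array([[45,28],[45,-28],[-45,-28],[-45,28]])/1000
    th,t,r=fit2(S,W); print(n,W.round(4).tolist(),th,t,(r*1000).round(1).tolist())
    uv=(np.array([(236,116)] if n=="top" else [(562,187)])+.5)/3.3-.5+np.array(o)
    print("post",at_z(p,uv,.070))
E
```

```text
top [[0.6912, -0.206, 0.01], [0.6686, -0.2569, 0.01], [0.5875, -0.223, 0.01], [0.6099, -0.1703, 0.01]] -0.40645014089568 [ 0.63932337 -0.21405858] [[-0.5, 0.1], [-1.0, 0.7], [0.6, -1.0], [0.9, 0.3]]
post [[0.65368332 0.10246281 0.07      ]]
scene [[0.6946, -0.2056, 0.01], [0.6722, -0.2571, 0.01], [0.5862, -0.2227, 0.01], [0.6098, -0.1696, 0.01]] -0.3965861261266351 [ 0.64070537 -0.21375159] [[1.6, -0.3], [0.8, -0.1], [-2.2, -0.5], [-0.3, 0.9]]
post [[0.65388502 0.10489452 0.07      ]]
```

```bash
cat >> h.py <<'E'
TH=-0.1196; T0=np.array([0.569,0.0523])
def st(x,y):  # stand mm -> world m
    c,s=np.cos(TH),np.sin(TH); return np.array([[c,-s],[s,c]])@np.array([x,y])/1000+T0
def ist(w):
    c,s=np.cos(TH),np.sin(TH); return np.array([[c,s],[-s,c]])@(np.array(w)[:2]-T0)*1000
def goto(xy,z,yaw):
    s=manip.read_state(); M=R.from_rotvec(s["tcp_rot"]).as_matrix()
    y=yaw; Mt=np.array([[np.cos(y),0,-np.sin(y)],[np.sin(y),0,np.cos(y)],[0,-1,0]])
    d=M.T@(np.array([xy[0],xy[1],z])-s["tool_pos"]); w=R.from_matrix(M.T@Mt).as_rotvec()
    print("t",round(s["time"],2),"tcp",s["tool_pos"].round(4),"stand",ist(s["tool_pos"]).round(1),"yaw",round(np.arctan2(M[1,0],M[0,0]),3),"ft",np.array(s["ft_force"]).round(2),"w",round(s["gripper_width"]*85.4,1))
    print("shift",d.round(4),"turn",w.round(4))
E
python3 - <<'E'
from h import *
goto(st(80,20),.20,np.pi/2+TH)
print(st(80,20))
E
```

```text
t 1.1 tcp [0.1907 0.6214 0.2313] stand [-443.5  519.9] yaw 1.273 ft [ 1.22 -0.03 -0.01] w 85.6
shift [-0.3992  0.0313 -0.6038] turn [ 0.     -0.1782  0.    ]
[0.65081482 0.06261192]
```

Emit:
carry_out([
  [[-0.04,0.003,-0.06,0,-0.018,0],[-0.04,0.003,-0.06,0,-0.018,0],[-0.04,0.003,-0.06,0,-0.018,0],[-0.04,0.003,-0.06,0,-0.018,0],[-0.04,0.003,-0.06,0,-0.018,0],[-0.04,0.003,-0.06,0,-0.018,0],[-0.04,0.003,-0.06,0,-0.018,0],[-0.04,0.003,-0.06,0,-0.018,0],[-0.04,0.003,-0.06,0,-0.018,0],[0,0,0,0,0,0]],
], fingers=0, force=20)

```text
time: 2.35
tool_pos: [0.5842, 0.2086, 0.2072]
tcp_rot: [-1.266, -1.12, 1.111]
ft_force: [-0.6, -0.2, -0.2]
gripper_width: 0.0
```

```bash
python3 - <<'E'
from h import *
goto(st(80,20),.20,np.pi/2+TH)
E
```

```text
t 2.35 tcp [0.5842 0.2086 0.2072] stand [ -3.5 157. ] yaw 1.444 ft [-0.65 -0.22 -0.17] w 0.0
shift [-0.1364  0.0069 -0.0844] turn [ 0.0034 -0.0068  0.0041]
```

Emit:
carry_out([
  [[-0.05,0.03,-0.03,0,0,0],[-0.05,0.03,-0.03,0,0,0],[-0.05,0.02,-0.03,0,0,0],[-0.01,0.02,-0.01,0,0,0],[0,0,0,0,0,0]],
])

```text
time: 2.98
tool_pos: [0.6616, 0.0486, 0.1085]
tcp_rot: [-1.26, -1.127, 1.112]
ft_force: [0.4, -0.1, 0.5]
gripper_width: -0.003
```

```bash
python3 - <<'E'
from h import *
goto(st(80,20),.043,np.pi/2+TH)
for n in ("top","scene"):
    p=manip.camera(n); s=manip.read_state(); im=p["pixels"].copy()
    uv=proj(p,[s["tool_pos"]])[0]; print(n,uv)
    u,v=map(int,uv); 
    a,b=max(0,v-80),max(0,u-110)
    c=cv2.resize(im[a:a+160,b:b+220],None,fx=3.5,fy=3.5,interpolation=cv2.INTER_CUBIC)
    cv2.drawMarker(c,(int((uv[0]-b+.5)*3.5),int((uv[1]-a+.5)*3.5)),(255,0,255),cv2.MARKER_CROSS,16,1)
    cv2.imwrite(f"pics/{n}1.png",c)
E
```

```text
t 2.98 tcp [0.6616 0.0486 0.1085] stand [92.4  7.3] yaw 1.451 ft [ 0.36 -0.05  0.54] w -0.3
shift [0.0121 0.0656 0.0127] turn [ 0.0035 -0.0004  0.0092]
top [252.69204008 148.69802353]
scene [384.93596474 184.83802243]
```

View pics/top1.png

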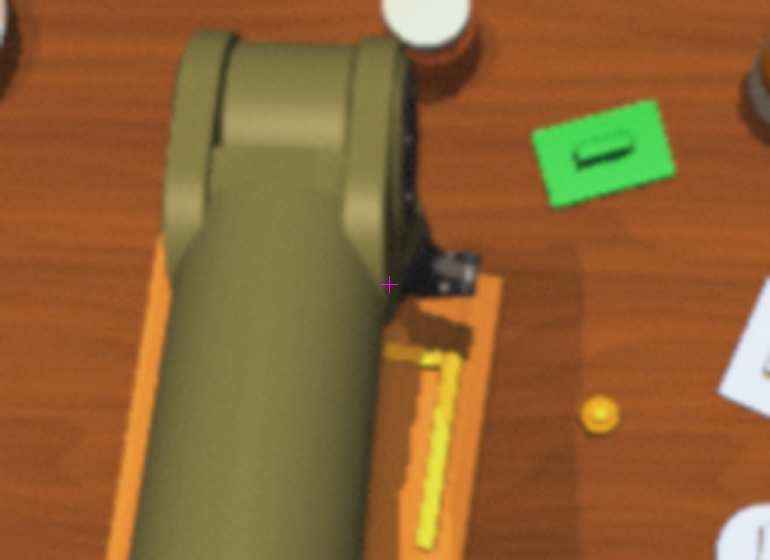

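View pics/scene1.png

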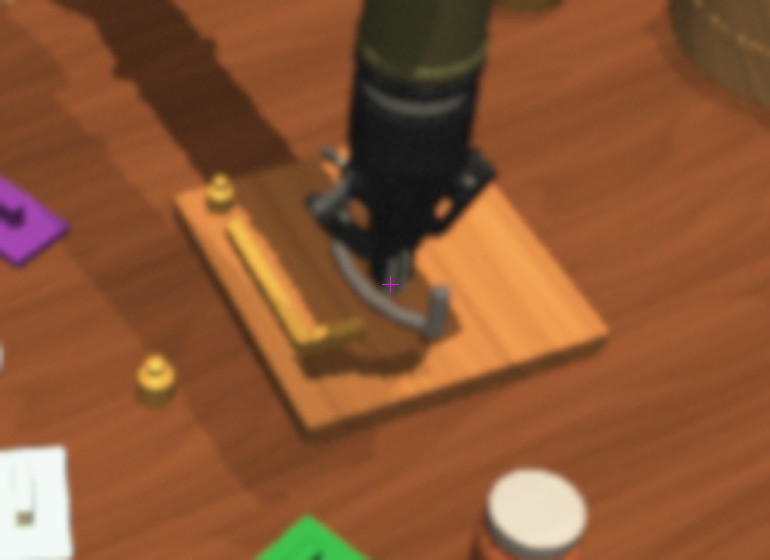

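The scene view puts the closed fingertips on the projected TCP, within about 1 px (crop (390,285)). The top view is blocked by the arm. Now I go down beside the post.

Emit:
carry_out([
  [[0.012,0.025,0.012,0,0,0],[0.003,0.025,0.004,0,0,0],[0,0.02,0,0,0,0],[0,0,0,0,0,0]],
])

```text
time: 3.58
tool_pos: [0.6508, 0.0783, 0.0452]
tcp_rot: [-1.257, -1.15, 1.111]
ft_force: [1.4, -0.2, -0.5]
gripper_width: -0.003
```

```bash
python3 - <<'E'
from h import *
goto(st(80,60),.043,np.pi/2+TH)
E
```

```text
t 3.58 tcp [0.6508 0.0783 0.0452] stand [78.1 35.6] yaw 1.464 ft [ 1.41 -0.21 -0.48] w -0.2
shift [ 0.0244  0.0026 -0.0022] turn [0.0147 0.013  0.018 ]
```

Emit:
carry_out([
  [[0.012,0.001,0,0,0,0],[0.012,0,0,0,0,0],[0.012,0,0,0,0,0],[0.012,0,0.001,0,0,0],[0.012,0,0.001,0,0,0],[0.012,0,0.001,0,0,0]],
])

```text
time: 4.32
tool_pos: [0.658, 0.1551, 0.0488]
tcp_rot: [-1.259, -1.153, 1.107]
ft_force: [-0.2, -0.2, -0.2]
gripper_width: -0.002
```

```bash
python3 - <<'E'
from h import *
goto(st(72,106),.043,np.pi/2+TH)
E
```

```text
t 4.33 tcp [0.658  0.1551 0.0488] stand [ 76.1 112.7] yaw 1.464 ft [-0.22 -0.22 -0.17] w -0.2
shift [-0.0068  0.0056  0.0043] turn [0.0192 0.0126 0.0193]
```

Emit:
carry_out([
  [[-0.03,0,0,0.009,0.006,0.009],[-0.03,-0.03,0,0.008,0.006,0.009],[-0.02,-0.06,0,0,0,0],[0,-0.06,0,0,0,0],[0,0,0,0,0,0]],
])

```text
time: 4.95
tool_pos: [0.6482, 0.0732, 0.2017]
tcp_rot: [-1.263, -1.122, 1.12]
ft_force: [-0.0, 0.6, -0.5]
gripper_width: 0.002
```

```bash
python3 - <<'E'
from h import *
goto((.640,-.214),.12,-.403+np.pi/2)
p=manip.camera("scene"); im=p["pixels"]
cv2.imwrite("pics/scene2.png",cv2.resize(im[100:300,230:470],None,fx=3,fy=3,interpolation=cv2.INTER_CUBIC))
E
```

```text
t 4.95 tcp [0.6482 0.0732 0.2017] stand [76.2 30.2] yaw 1.452 ft [-0.05  0.58 -0.54] w 0.2
shift [-0.2862  0.0816 -0.0259] turn [0.0009 0.2839 0.0007]
```

View pics/scene2.png

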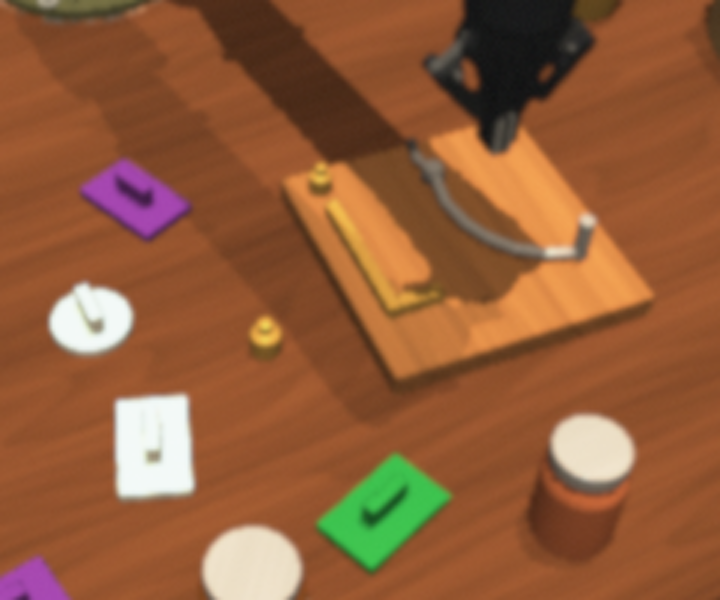

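Of the plates in this crop, the white rectangle at (153,446) is the slide: ceramic white with four corners that fit 90×56 mm. The round one at (91,320) is the dish, and purple (135,198) and green (383,510) are look-alikes. The bow post stands open at (587,222).

Emit:
carry_out([
  [[-0.058,0,-0.005,0,0,0],[-0.058,0,-0.005,0,0,0],[-0.058,0.01,-0.005,0,0,0],[-0.058,0.02,-0.005,0,0,0],[-0.058,0.02,-0.005,0,0,0],[-0.03,0.02,0,0,0.09,0],[0,0,0,0,0.1,0],[0,0,0,0,0.09,0],[0,0,0,0,0,0]],
], fingers=0.045)

```text
time: 6.12
tool_pos: [0.6247, -0.2518, 0.1099]
tcp_rot: [-1.358, -0.882, 0.913]
ft_force: [0.6, 0.4, 0.1]
gripper_width: 0.527
```

```bash
python3 - <<'E'
from h import *
goto((.640,-.214),.012,-.403+np.pi/2)
p=manip.camera("scene"); W=at_z(p,[(425.4,172.5)],.07)[0]; q=ist(W); print(q,np.arctan2(q[1]-70,q[0]+75)+.06,np.hypot(q[1]-70,q[0]+75))
cv2.imwrite("pics/scene3.png",cv2.resize(p["pixels"][140:320,210:450],None,fx=3,fy=3,interpolation=cv2.INTER_CUBIC))
p=manip.camera("top")
cv2.imwrite("pics/top3.png",cv2.resize(p["pixels"][110:260,170:410],None,fx=3.3,fy=3.3,interpolation=cv2.INTER_CUBIC))
E
```

```text
t 6.12 tcp [ 0.6247 -0.2518  0.1099] stand [  91.5 -295.3] yaw 1.158 ft [0.6  0.4  0.11] w 45.0
shift [ 0.0413  0.0977 -0.0014] turn [-0.0261 -0.0098 -0.0058]
[ 59.08545715 144.40128351] 0.5665818166079126 153.3442558659367
```

View pics/scene3.png

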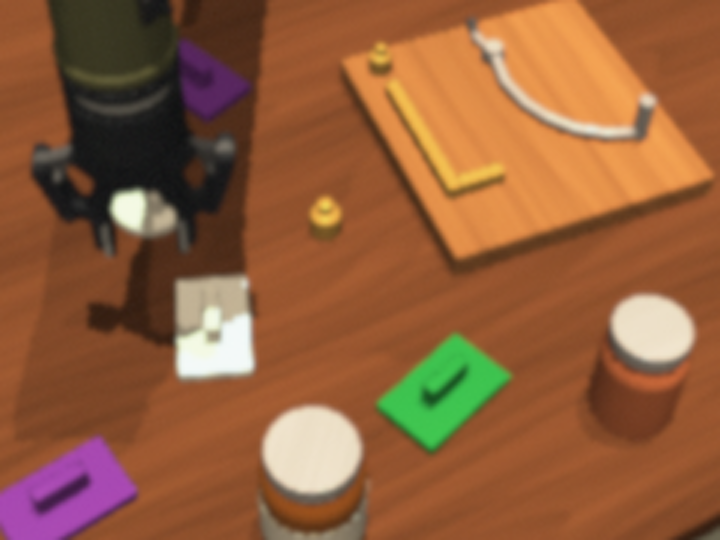

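View pics/top3.png

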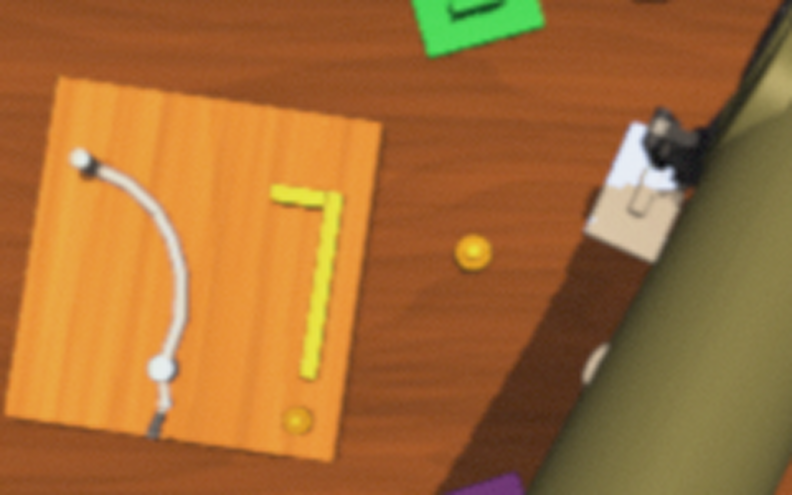

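Emit:
carry_out([
  [[0.03,0.02,0,-0.013,-0.005,-0.003],[0.012,0.02,0,-0.013,-0.005,-0.003],[0.003,0.01,0,0,0,0],[0,0,0,0,0,0]],
])

```text
time: 6.72
tool_pos: [0.6438, -0.2072, 0.0594]
tcp_rot: [-1.372, -0.915, 0.91]
ft_force: [0.3, -0.3, 0.7]
gripper_width: 0.529
```

```bash
python3 - <<'E'
from h import *
goto((.640,-.214),.012,-.403+np.pi/2)
for n,o,sz in (("scene",(320,130),(140,90)),("top",(165,125),(140,130))):
    p=manip.camera(n); c=cv2.resize(p["pixels"][o[1]:o[1]+sz[1],o[0]:o[0]+sz[0]],None,fx=5.5 if n=="scene" else 4.5,fy=5.5 if n=="scene" else 4.5,interpolation=cv2.INTER_CUBIC)
    f=5.5 if n=="scene" else 4.5
    def poly(pts,z,col):
        uv=proj(p,[[*st(*q),z] for q in pts]); uv=((uv-np.array(o)+.5)*f).astype(int); cv2.polylines(c,[uv.reshape(-1,1,2)],True,col,1)
    poly([(-125,-60),(125,-60),(125,180),(-125,180)],.025,(255,0,0))
    poly([(-67,-40),(68,-40),(68,-28),(-67,-28)],.039,(255,0,255))
    poly([(55,-28),(67,-28),(67,12),(55,12)],.039,(0,0,0))
    cv2.imwrite(f"pics/{n}4.png",c)
E
```

```text
t 6.72 tcp [ 0.6438 -0.2072  0.0594] stand [ 105.2 -248.7] yaw 1.175 ft [ 0.33 -0.31  0.75] w 45.1
shift [-0.0078  0.0474  0.001 ] turn [0.0026 0.0068 0.0022]
```

View pics/scene4.png

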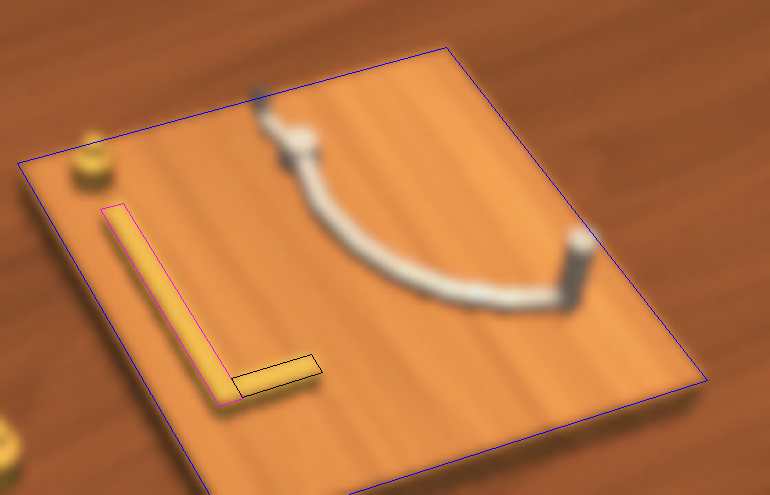

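View pics/top4.png

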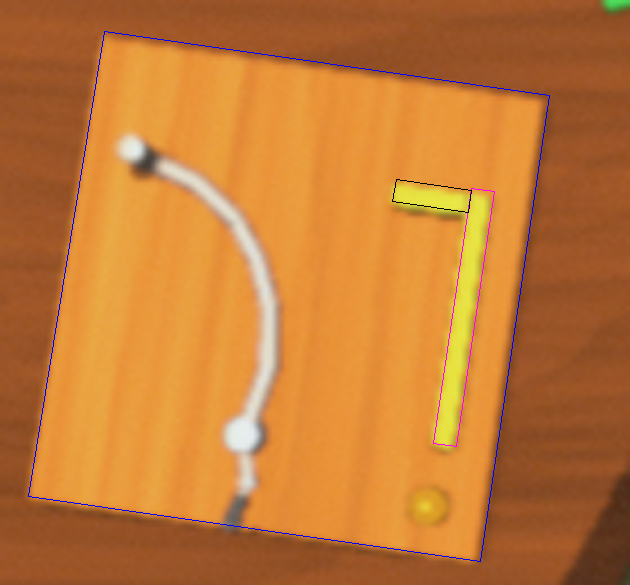

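The overlay of the stand pose fits both views to about 1–2 mm. Now I descend on the slide.

Emit:
carry_out([
  [[-0.008,0.01,0.001,0,0.006,0],[-0.002,0.015,0,0,0,0],[0,0.012,0,0,0,0],[0,0,0,0,0,0]],
])

```text
time: 7.32
tool_pos: [0.6389, -0.2207, 0.022]
tcp_rot: [-1.379, -0.909, 0.901]
ft_force: [0.9, 0.6, 0.1]
gripper_width: 0.527
```

```bash
python3 - <<'E'
from h import *
goto((.640,-.214),.012,-.403+np.pi/2)
p=manip.camera("scene")
cv2.imwrite("pics/scene5.png",cv2.resize(p["pixels"][200:290,220:340],None,fx=6,fy=6,interpolation=cv2.INTER_CUBIC))
E
```

```text
t 7.33 tcp [ 0.6389 -0.2207  0.022 ] stand [ 102.  -262.7] yaw 1.164 ft [0.91 0.58 0.05] w 45.0
shift [0.0065 0.01   0.0017] turn [ 0.0061 -0.004   0.0012]
```

View pics/scene5.png

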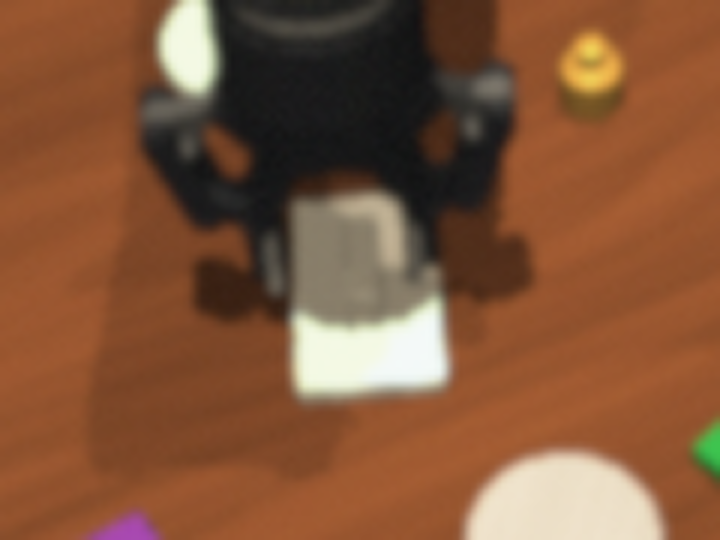

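Emit:
carry_out([
  [[0.005,0.006,0.002,0.004,-0.003,0],[0.001,0.003,0,0,0,0],[0,0,0,0,0,0],[0,0,0,0,0,0]],
])

```text
time: 7.88
tool_pos: [0.6411, -0.2134, 0.0139]
tcp_rot: [-1.376, -0.912, 0.905]
ft_force: [-0.2, -0.2, 0.6]
gripper_width: 0.526
```

```bash
python3 - <<'E'
from h import *
goto((.640,-.214),.013,-.403+np.pi/2)
E
```

```text
t 7.88 tcp [ 0.6411 -0.2134  0.0139] stand [ 103.3 -255.2] yaw 1.168 ft [-0.18 -0.2   0.6 ] w 44.9
shift [-0.001   0.0009  0.0008] turn [0.0044 0.0006 0.0019]
```

Emit:
carry_out([
  [[0,0,0,0,0,0],[0,0,0,0,0,0],[0,0,0,0,0,0],[0,0,0,0,0,0]],
], fingers=0, force=40)

```text
time: 8.38
tool_pos: [0.6414, -0.2137, 0.0145]
tcp_rot: [-1.377, -0.912, 0.904]
ft_force: [-0.8, -0.7, -0.1]
gripper_width: 0.126
```

```bash
python3 - <<'E'
from h import *
goto(st(4,5),.10,TH+np.pi/2)
E
```

```text
t 8.38 tcp [ 0.6414 -0.2137  0.0145] stand [ 103.6 -255.4] yaw 1.168 ft [-0.82 -0.69 -0.06] w 10.7
shift [ 0.2224 -0.0859  0.1679] turn [ 0.0055 -0.283   0.0012]
```

Emit:
carry_out([
  [[0,-0.03,0,0,0,0],[0,-0.04,0,0,0,0],[0,-0.03,0,0,-0.09,0],[0,0,0,0,-0.1,0],[0,0,0,0,-0.09,0],[0,0,0,0,0,0]],
])

```text
time: 9.12
tool_pos: [0.6389, -0.2133, 0.1152]
tcp_rot: [-1.262, -1.125, 1.123]
ft_force: [1.0, 0.3, -1.0]
gripper_width: 0.128
```

```bash
python3 - <<'E'
from h import *
goto(st(4,5),.10,TH+np.pi/2)
p=manip.camera("scene")
cv2.imwrite("pics/scene6.png",cv2.resize(p["pixels"][140:320,210:410],None,fx=3.3,fy=3.3,interpolation=cv2.INTER_CUBIC))
E
```

```text
t 9.12 tcp [ 0.6389 -0.2133  0.1152] stand [ 101.  -255.4] yaw 1.455 ft [ 1.    0.26 -0.98] w 10.9
shift [0.2608 0.0153 0.0959] turn [0.0008 0.0043 0.0007]
```

View pics/scene6.png

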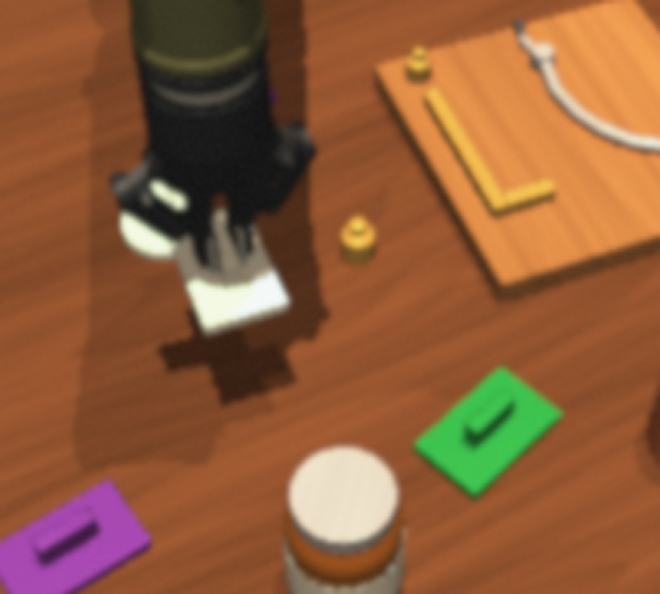

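Emit:
carry_out([
  [[0.05,0,0.018,0,0,0],[0.05,0,0.018,0,0,0],[0.05,0,0.018,0,0,0],[0.05,0,0.018,0,0,0],[0.045,0,0.018,0,0,0],[0.01,0,0.006,0,0,0],[0,0,0,0,0,0],[0,0,0,0,0,0]],
])

```text
time: 10.18
tool_pos: [0.5708, 0.0553, 0.1117]
tcp_rot: [-1.269, -1.107, 1.114]
ft_force: [-0.2, 0.0, -2.0]
gripper_width: 0.127
```

```bash
python3 - <<'E'
from h import *
goto(st(3,5),.0395,TH+np.pi/2)
E
```

```text
t 10.18 tcp [0.5708 0.0553 0.1117] stand [1.4 3.1] yaw 1.438 ft [-0.21  0.01 -1.97] w 10.8
shift [ 0.0021  0.0722 -0.0018] turn [-0.0028 -0.0133 -0.0034]
```

Emit:
carry_out([
  [[0.005,0.02,-0.001,0,-0.008,0],[0.001,0.02,0,0,-0.005,0],[0,0.015,0,0,0,0],[0,0,0,0,0,0],[0,0,0,0,0,0]],
])

```text
time: 10.8
tool_pos: [0.573, 0.0552, 0.0514]
tcp_rot: [-1.268, -1.108, 1.121]
ft_force: [-1.0, 0.5, -0.6]
gripper_width: 0.129
```

```bash
python3 - <<'E'
from h import *
goto(st(3,6),.0395,TH+np.pi/2)
for n,o,sz,f in (("scene",(310,120),(150,120),5),("top",(165,125),(140,130),4.5)):
    p=manip.camera(n); c=cv2.resize(p["pixels"][o[1]:o[1]+sz[1],o[0]:o[0]+sz[0]],None,fx=f,fy=f,interpolation=cv2.INTER_CUBIC)
    cv2.imwrite(f"pics/{n}7.png",c)
E
```

```text
t 10.8 tcp [0.573  0.0552 0.0514] stand [3.6 3.4] yaw 1.442 ft [-0.95  0.5  -0.64] w 11.0
shift [0.0027 0.0119 0.0006] turn [-0.0041 -0.0088 -0.0063]
```

View pics/scene7.png

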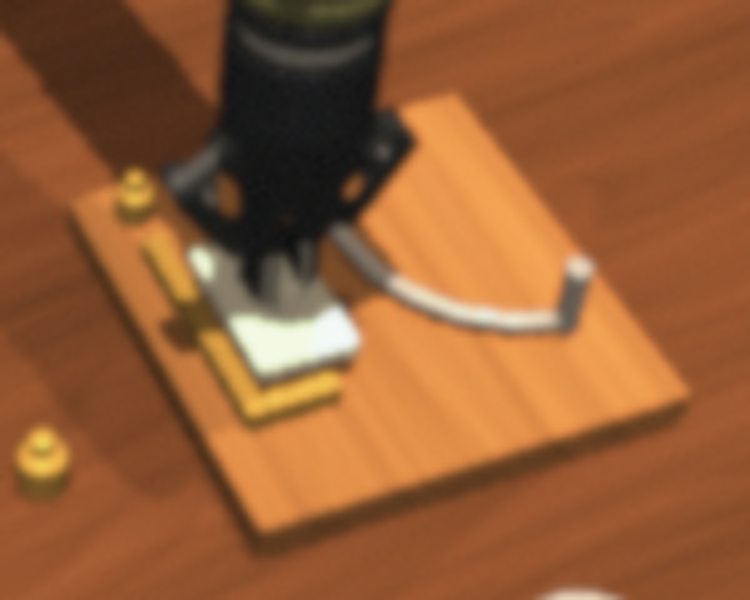

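View pics/top7.png

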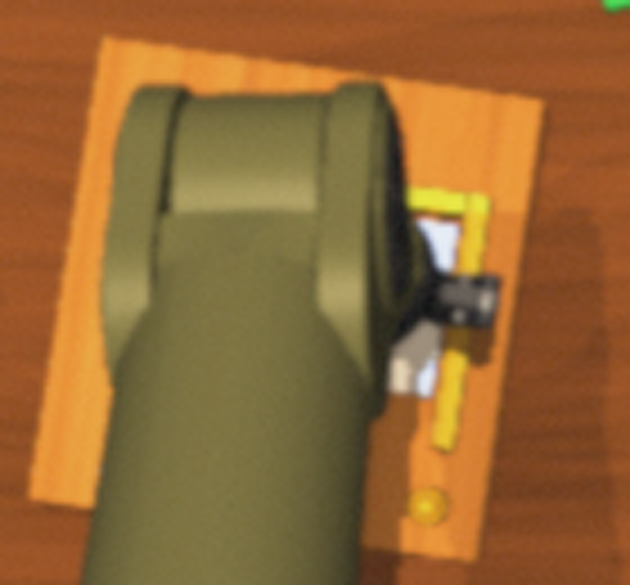

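Emit:
carry_out([
  [[0.004,0,0.001,-0.004,-0.007,-0.006],[0.001,0.004,0.001,0,0,0],[0,0.005,0,0,0,0],[0,0,0,0,0,0]],
])

```text
time: 11.4
tool_pos: [0.5725, 0.0618, 0.0436]
tcp_rot: [-1.265, -1.124, 1.118]
ft_force: [0.4, -0.9, -2.0]
gripper_width: 0.129
```

```bash
python3 - <<'E'
from h import *
goto(st(3,6),.0395,TH+np.pi/2)
E
```

```text
t 11.4 tcp [0.5725 0.0618 0.0436] stand [2.3 9.8] yaw 1.451 ft [ 0.4  -0.86 -2.  ] w 11.0
shift [-0.0038  0.0041 -0.0007] turn [ 0.003  -0.0002  0.0019]
```

Emit:
carry_out([
  [[0,0.002,0,0.003,0,0.002],[0,0.002,0,0,0,0],[0,0.001,0,0,0,0],[0,0,0,0,0,0]],
])

```text
time: 11.9
tool_pos: [0.5729, 0.0617, 0.0397]
tcp_rot: [-1.263, -1.12, 1.12]
ft_force: [0.4, -0.2, -1.5]
gripper_width: 0.127
```

```bash
python3 - <<'E'
from h import *
goto(st(3,6),.0395,TH+np.pi/2)
E
```

```text
t 11.9 tcp [0.5729 0.0617 0.0397] stand [2.7 9.8] yaw 1.451 ft [ 0.37 -0.23 -1.52] w 10.8
shift [-0.0038  0.0002 -0.0003] turn [ 0.0001 -0.0004  0.0002]
```

Emit:
carry_out([
  [[0,0.0012,0,0,0,0],[0,0,0,0,0,0]],
])

```text
time: 12.15
tool_pos: [0.5731, 0.0617, 0.0396]
tcp_rot: [-1.263, -1.121, 1.12]
ft_force: [-0.6, 0.3, -0.2]
gripper_width: 0.129
```

```bash
python3 - <<'E'
from h import *
goto(st(3,6),.0395,TH+np.pi/2)
E
```

```text
t 12.15 tcp [0.5731 0.0617 0.0396] stand [2.9 9.8] yaw 1.451 ft [-0.63  0.35 -0.24] w 11.0
shift [-0.0038  0.0001 -0.0001] turn [ 0.0002 -0.0005  0.0006]
```

Emit:
carry_out([
  [[-0.003,0.0004,0,0,0,0],[-0.003,0,0,0,0,0],[0,0,0,0,0,0]],
])

```text
time: 12.52
tool_pos: [0.5731, 0.0564, 0.0395]
tcp_rot: [-1.263, -1.123, 1.119]
ft_force: [-0.1, 0.5, 1.2]
gripper_width: 0.128
```

```bash
python3 - <<'E'
from h import *
goto(st(3,0),.0395,TH+np.pi/2)
E
```

```text
t 12.53 tcp [0.5731 0.0564 0.0395] stand [3.6 4.5] yaw 1.452 ft [-0.11  0.49  1.23] w 10.9
shift [-0.0045 -0.      0.0006] turn [0.0018 0.0004 0.0019]
```

Emit:
carry_out([
  [[-0.002,0,0,0,0,0],[-0.0015,0,0,0,0,0],[0,0,0,0,0,0]],
])

```text
time: 12.9
tool_pos: [0.5729, 0.0528, 0.0395]
tcp_rot: [-1.263, -1.124, 1.118]
ft_force: [-0.1, 0.4, 1.2]
gripper_width: 0.129
```

```bash
python3 - <<'E'
from h import *
goto(st(3,0),.0395,TH+np.pi/2)
E
```

```text
t 12.9 tcp [0.5729 0.0528 0.0395] stand [3.8 1. ] yaw 1.452 ft [-0.11  0.43  1.21] w 11.0
shift [-0.001  -0.0001  0.0008] turn [0.0022 0.0004 0.0022]
```

Emit:
carry_out([
  [[-0.001,0,0,0.002,0,0.002],[-0.001,0,0,0,0,0],[0,0,0,0,0,0]],
])

```text
time: 13.28
tool_pos: [0.5729, 0.0527, 0.0395]
tcp_rot: [-1.262, -1.123, 1.12]
ft_force: [-0.2, 1.0, 0.6]
gripper_width: 0.127
```

```bash
python3 - <<'E'
from h import *
goto(st(3,0),.0395,TH+np.pi/2)
E
```

```text
t 13.28 tcp [0.5729 0.0527 0.0395] stand [3.8 0.8] yaw 1.453 ft [-0.21  1.02  0.64] w 10.9
shift [-0.0008 -0.      0.0008] turn [0.0004 0.0014 0.0022]
```

Emit:
carry_out([
  [[-0.002,0,0,0,0,0]],
])

```text
time: 13.4
tool_pos: [0.5729, 0.0525, 0.0396]
tcp_rot: [-1.26, -1.125, 1.118]
ft_force: [1.2, 6.9, -0.1]
gripper_width: 0.127
```

Emit:
carry_out([
  [[-0.003,0,0,0,0,0]],
])

```text
time: 13.52
tool_pos: [0.5729, 0.0525, 0.0397]
tcp_rot: [-1.257, -1.128, 1.116]
ft_force: [0.8, 8.1, -0.6]
gripper_width: 0.126
```

```bash
python3 - <<'E'
from h import *
goto(st(3,0),.0395,TH+np.pi/2)
E
```

```text
t 13.53 tcp [0.5729 0.0525 0.0397] stand [3.8 0.7] yaw 1.454 ft [ 0.78  8.08 -0.56] w 10.8
shift [-0.0007  0.0002  0.0008] turn [0.0013 0.0032 0.0084]
```

Contact with the fence is confirmed at about 7–8 N. Now I slide towards the end stop.

Emit:
carry_out([
  [[-0.0007,0.0003,-0.002,0,0,0.004],[-0.0007,0,-0.002,0,0,0.004],[-0.0005,0,0,0,0,0]],
])

```text
time: 13.9
tool_pos: [0.5738, 0.0525, 0.0396]
tcp_rot: [-1.256, -1.121, 1.124]
ft_force: [2.6, 3.4, -0.2]
gripper_width: 0.128
```

```bash
python3 - <<'E'
from h import *
goto(st(10,.7),.0395,TH+np.pi/2)
E
```

```text
t 13.9 tcp [0.5738 0.0525 0.0396] stand [4.7 0.8] yaw 1.455 ft [ 2.65  3.41 -0.17] w 10.9
shift [-0.0001  0.0001 -0.0053] turn [-0.0052  0.0042  0.0025]
```

Emit:
carry_out([
  [[0,0,-0.003,-0.003,0,0.002],[0,0,-0.002,0,0,0]],
])

```text
time: 14.15
tool_pos: [0.576, 0.0523, 0.0397]
tcp_rot: [-1.255, -1.118, 1.127]
ft_force: [-5.2, 3.5, 7.4]
gripper_width: 0.129
```

```bash
python3 - <<'E'
from h import *
goto(st(10,.7),.0395,TH+np.pi/2)
E
```

```text
t 14.15 tcp [0.576  0.0523 0.0397] stand [6.9 0.8] yaw 1.455 ft [-5.25  3.49  7.43] w 11.0
shift [-0.0001  0.0001 -0.0031] turn [-0.0086  0.004   0.0005]
```

Emit:
carry_out([
  [[0,-0.0004,-0.0015,-0.008,0.003,0],[0,0,-0.001,0,0,0]],
])

```text
time: 14.4
tool_pos: [0.5766, 0.0522, 0.0397]
tcp_rot: [-1.259, -1.118, 1.123]
ft_force: [-4.3, 3.8, 4.8]
gripper_width: 0.131
```

```bash
python3 - <<'E'
from h import *
goto(st(10,.7),.0395,TH+np.pi/2)
E
```

```text
t 14.4 tcp [0.5766 0.0522 0.0397] stand [7.5 0.8] yaw 1.452 ft [-4.3   3.81  4.79] w 11.2
shift [-0.0001  0.0001 -0.0025] turn [-0.0048  0.0012  0.0004]
```

Emit:
carry_out([
  [[0.0003,-0.0004,-0.002,-0.004,0,0],[0,0,-0.002,0,0,0]],
])

```text
time: 14.65
tool_pos: [0.5785, 0.0519, 0.0396]
tcp_rot: [-1.259, -1.118, 1.124]
ft_force: [-9.3, 3.1, 8.9]
gripper_width: 0.128
```

```bash
python3 - <<'E'
from h import *
goto(st(10,.7),.0395,TH+np.pi/2)
for n,o,sz,f in (("scene",(330,150),(80,60),9),("top",(230,150),(60,80),7)):
    p=manip.camera(n); c=cv2.resize(p["pixels"][o[1]:o[1]+sz[1],o[0]:o[0]+sz[0]],None,fx=f,fy=f,interpolation=cv2.INTER_CUBIC)
    cv2.imwrite(f"pics/{n}8.png",c)
E
```

```text
t 14.65 tcp [0.5785 0.0519 0.0396] stand [9.5 0.8] yaw 1.452 ft [-9.35  3.09  8.95] w 10.9
shift [-0.0001  0.0001 -0.0005] turn [-0.0056  0.0012 -0.0001]
```

View pics/scene8.png

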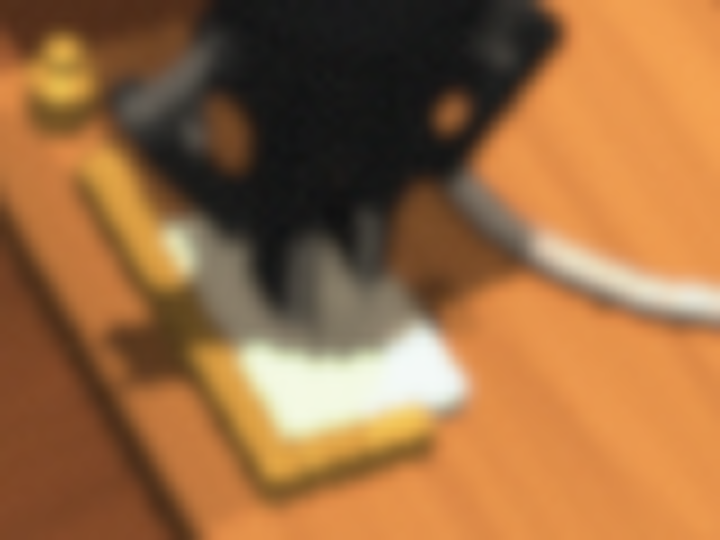

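View pics/top8.png

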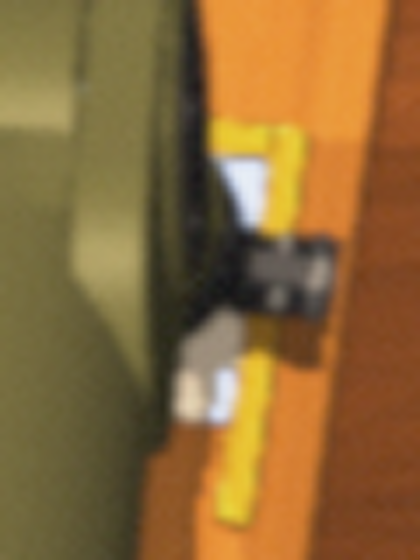

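Emit:
carry_out([
  [[0,-0.0008,-0.001,-0.005,0,0]],
])

```text
time: 14.88
tool_pos: [0.5786, 0.0519, 0.0398]
tcp_rot: [-1.261, -1.12, 1.123]
ft_force: [-1.5, 4.2, -1.5]
gripper_width: 0.128
```

Emit:
carry_out([
  [[0,-0.0003,-0.002,0,0,0]],
])

```text
time: 15.0
tool_pos: [0.5786, 0.0519, 0.0397]
tcp_rot: [-1.257, -1.116, 1.125]
ft_force: [-9.9, 2.9, 8.2]
gripper_width: 0.131
```

```bash
python3 - <<'E'
from h import *
goto(st(10,.7),.0395,TH+np.pi/2)
E
```

```text
t 15.0 tcp [0.5786 0.0519 0.0397] stand [9.6 0.8] yaw 1.453 ft [-9.88  2.9   8.21] w 11.2
shift [-0.0001  0.0002 -0.0004] turn [-0.0075  0.0015 -0.0006]
```

Emit:
carry_out([
  [[-0.0003,-0.0008,-0.0025,-0.006,0,0],[-0.0003,-0.0008,-0.0025,-0.004,0,0],[-0.0003,-0.0008,-0.0025,-0.004,0,0]],
])

```text
time: 15.38
tool_pos: [0.5786, 0.0519, 0.0399]
tcp_rot: [-1.255, -1.115, 1.127]
ft_force: [-7.7, 3.5, 4.0]
gripper_width: 0.13
```

```bash
python3 - <<'E'
from h import *
goto(st(10,.7),.0395,TH+np.pi/2)
E
```

```text
t 15.38 tcp [0.5786 0.0519 0.0399] stand [9.6 0.8] yaw 1.453 ft [-7.73  3.49  4.05] w 11.1
shift [-0.0001  0.0004 -0.0004] turn [-0.0102  0.0023 -0.0006]
```

Emit:
carry_out([
  [[-0.0003,-0.0005,-0.003,-0.006,0,0],[-0.0003,-0.0008,-0.003,-0.003,0,0]],
])

```text
time: 15.62
tool_pos: [0.5787, 0.0519, 0.04]
tcp_rot: [-1.251, -1.112, 1.13]
ft_force: [-9.7, 4.1, 5.6]
gripper_width: 0.128
```

Emit:
carry_out([
  [[-0.0003,-0.001,-0.003,-0.005,0,0],[-0.0003,-0.001,-0.003,-0.005,0,0]],
])

```text
time: 15.88
tool_pos: [0.5787, 0.0519, 0.0402]
tcp_rot: [-1.248, -1.11, 1.131]
ft_force: [-9.6, 3.8, 3.7]
gripper_width: 0.131
```

```bash
python3 - <<'E'
from h import *
goto(st(10,.7),.0395,TH+np.pi/2)
E
```

```text
t 15.88 tcp [0.5787 0.0519 0.0402] stand [9.7 0.8] yaw 1.454 ft [-9.63  3.84  3.74] w 11.2
shift [-0.0001  0.0007 -0.0003] turn [-0.0181  0.0032 -0.0006]
```

Emit:
carry_out([
  [[0,0.0005,0,-0.016,0.003,0],[0,0,0,-0.004,0,0],[0,0,-0.002,-0.002,0,0],[0,0,-0.0025,-0.003,0,0],[0,0,-0.0025,-0.003,0,0]],
])

```text
time: 16.5
tool_pos: [0.5786, 0.052, 0.0396]
tcp_rot: [-1.258, -1.116, 1.125]
ft_force: [-10.6, 3.2, 9.8]
gripper_width: 0.128
```

```bash
python3 - <<'E'
from h import *
goto(st(10,.7),.0395,TH+np.pi/2)
E
```

```text
t 16.5 tcp [0.5786 0.052  0.0396] stand [9.5 0.8] yaw 1.452 ft [-10.57   3.22   9.8 ] w 10.9
shift [-0.0001  0.0001 -0.0005] turn [-0.0069  0.0011 -0.0012]
```

Emit:
carry_out([
  [[0,-0.0002,0,-0.004,0,0],[0,0,0,0,0,0]],
])

```text
time: 16.75
tool_pos: [0.5786, 0.052, 0.0397]
tcp_rot: [-1.261, -1.119, 1.124]
ft_force: [-2.6, 2.9, 1.5]
gripper_width: 0.127
```

Emit:
carry_out([
  [[0,0,0,0,0,0],[0,0,0,0,0,0],[0,-0.01,0,0,0,0],[0,-0.03,0,0,0,0],[0,-0.04,0,0,0,0],[0,-0.04,0,0,0,0],[0,0,0,0,0,0]],
], fingers=0.022)

```text
time: 17.62
tool_pos: [0.582, 0.0464, 0.1662]
tcp_rot: [-1.273, -1.118, 1.121]
ft_force: [0.6, 0.3, -1.0]
gripper_width: 0.255
```

```bash
python3 - <<'E'
from h import *
A=.55; q=(-75+155*np.cos(A-.06),70+155*np.sin(A-.06)); print(q)
goto(st(*q),.048,TH+A-.06+np.pi/2)
f=6
for n,o,sz in (("scene",(330,140),(130,90)),):
    p=manip.camera(n); c=cv2.resize(p["pixels"][o[1]:o[1]+sz[1],o[0]:o[0]+sz[0]],None,fx=f,fy=f,interpolation=cv2.INTER_CUBIC)
    def poly(pts,z,col):
        uv=proj(p,[[*st(*q),z] for q in pts]); uv=((uv-np.array(o)+.5)*f).astype(int); cv2.polylines(c,[uv.reshape(-1,1,2)],True,col,1)
    poly([(-35,-28),(55,-28),(55,28),(-35,28)],.035,(255,0,0))
    cv2.imwrite(f"pics/{n}9.png",c)
E
```

```text
(np.float64(61.76159308456883), np.float64(142.9470126665295))
t 17.62 tcp [0.582  0.0464 0.1662] stand [13.6 -4.3] yaw 1.447 ft [ 0.56  0.35 -1.01] w 21.7
shift [ 0.1482  0.1174 -0.047 ] turn [ 0.0028 -0.4938 -0.0075]
```

View pics/scene9.png

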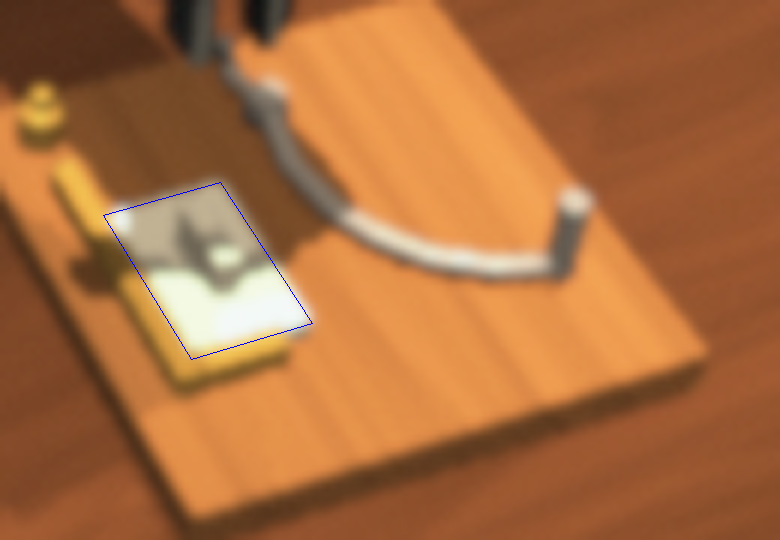

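Emit:
carry_out([
  [[0.045,0,-0.015,0,0,0],[0.05,0,-0.018,0,0,0],[0.05,0,-0.015,0,0,0],[0,0,0,0,-0.17,0],[0,0,0,0,-0.17,0],[0,0,0,0,-0.16,0],[0,0,0,0,0,0],[0,0,0,0,0,0]],
], fingers=0.045)

```text
time: 18.68
tool_pos: [0.6443, 0.1845, 0.1528]
tcp_rot: [-1.0, -1.468, 1.503]
ft_force: [-0.4, -0.4, 0.3]
gripper_width: 0.528
```

```bash
python3 - <<'E'
from h import *
A=.55; q=(-75+155*np.cos(A-.06),70+155*np.sin(A-.06))
goto(st(*q),.10,TH+A-.06+np.pi/2)
E
```

```text
t 18.68 tcp [0.6443 0.1845 0.1528] stand [ 59.  140.2] yaw 1.955 ft [-0.38 -0.42  0.31] w 45.1
shift [ 0.0015  0.0527 -0.0047] turn [-0.0173  0.0137 -0.0089]
```

Emit:
carry_out([
  [[0.001,0.025,-0.004,-0.009,0.007,-0.004],[0,0.025,-0.001,-0.008,0.007,-0.004],[0,0,0,0,0,0]],
])

```text
time: 19.05
tool_pos: [0.6482, 0.1861, 0.1014]
tcp_rot: [-1.016, -1.471, 1.472]
ft_force: [-0.3, -0.1, -0.1]
gripper_width: 0.526
```

```bash
python3 - <<'E'
from h import *
A=.55; q=(-75+155*np.cos(A-.06),70+155*np.sin(A-.06))
goto(st(*q),.046,TH+A-.06+np.pi/2)
p=manip.camera("scene"); cv2.imwrite("pics/scene10.png",cv2.resize(p["pixels"][120:230,350:480],None,fx=6,fy=5,interpolation=cv2.INTER_CUBIC))
E
```

```text
t 19.05 tcp [0.6482 0.1861 0.1014] stand [ 62.7 142.3] yaw 1.933 ft [-0.31 -0.06 -0.12] w 44.9
shift [0.0011 0.0554 0.0005] turn [ 0.     -0.0077 -0.0013]
```

View pics/scene10.png

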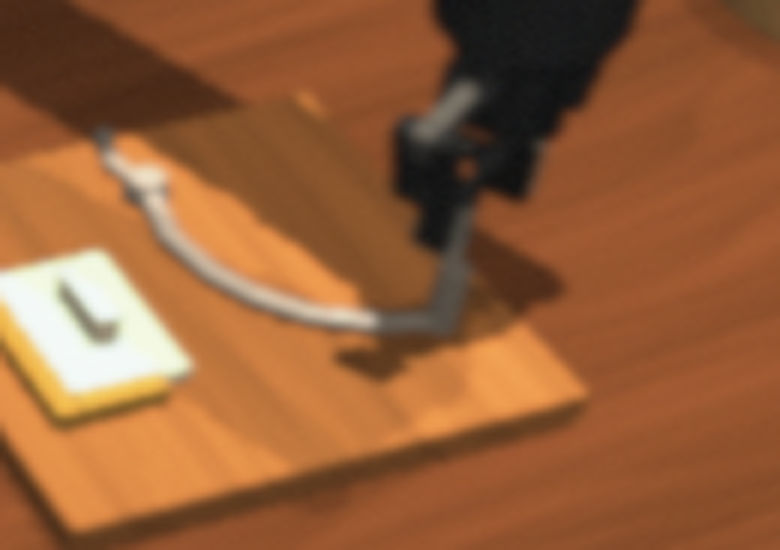

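The open gripper stands over the post (crop (460,260)), one finger on each side, and the slide sits in the corner at (90,330). I descend.

Emit:
carry_out([
  [[0,0.02,0,0,0,0],[0,0.02,0,0,0,0],[0,0.013,0,0,0,0],[0,0,0,0,0,0]],
])

```text
time: 19.6
tool_pos: [0.6503, 0.187, 0.048]
tcp_rot: [-1.02, -1.474, 1.469]
ft_force: [-0.6, 0.2, 0.4]
gripper_width: 0.529
```

```bash
python3 - <<'E'
from h import *
A=.55; q=(-75+155*np.cos(A-.06),70+155*np.sin(A-.06))
goto(st(*q),.046,TH+A-.06+np.pi/2)
p=manip.camera("scene"); cv2.imwrite("pics/scene11.png",cv2.resize(p["pixels"][120:230,350:480],None,fx=6,fy=5,interpolation=cv2.INTER_CUBIC))
E
```

```text
t 19.6 tcp [0.6503 0.187  0.048 ] stand [ 64.6 143.4] yaw 1.933 ft [-0.62  0.17  0.4 ] w 45.2
shift [0.0009 0.0019 0.0028] turn [ 0.0046 -0.0082 -0.0016]
```

View pics/scene11.png

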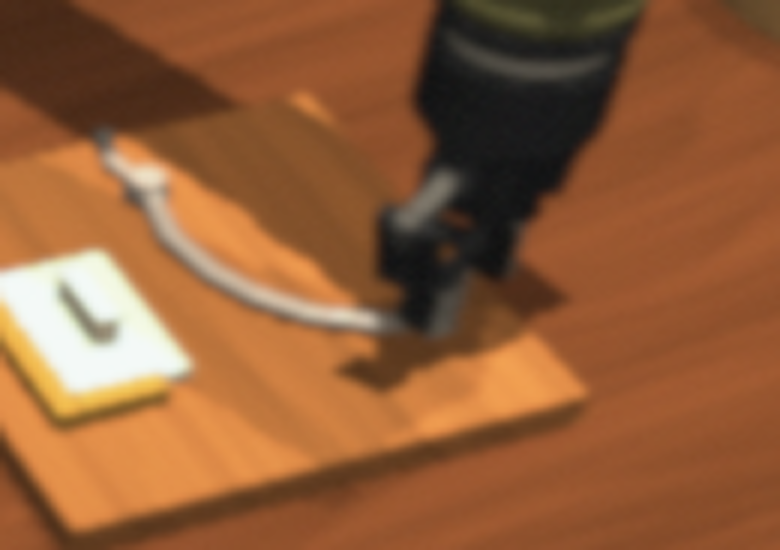

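Emit:
carry_out([
  [[0,0.001,0.0028,0.004,-0.008,0],[0,0,0,0,0,0],[0,0,0,0,0,0],[0,0,0,0,0,0]],
], fingers=0, force=25)

```text
time: 20.15
tool_pos: [0.6478, 0.1878, 0.0486]
tcp_rot: [-1.011, -1.48, 1.476]
ft_force: [-0.8, 1.3, -1.4]
gripper_width: 0.152
```

```bash
cat >> h.py <<'E'
def arc(A):
    q=(-75+155*np.cos(A-.06),70+155*np.sin(A-.06))
    s=manip.read_state(); c=ist(s["tool_pos"]); print("A now",np.arctan2(c[1]-70,c[0]+75)+.06,"r",np.hypot(c[1]-70,c[0]+75))
    goto(st(*q),.047,TH+A-.06+np.pi/2)
E
python3 - <<'E'
from h import *
arc(.45)
E
```

```text
A now 0.5549551238061536 r 155.72608297722536
t 20.15 tcp [0.6478 0.1878 0.0486] stand [ 62. 144.] yaw 1.943 ft [-0.82  1.28 -1.43] w 13.0
shift [-0.0162  0.0016  0.0015] turn [0.0026 0.1017 0.0005]
```

Emit:
carry_out([
  [[-0.008,0.001,0.0005,0,0.05,0],[-0.008,0,0.0003,0,0.05,0],[-0.008,0,0.0003,0,0.05,0],[-0.008,0,0.0003,0,0.05,0]],
])

```text
time: 20.65
tool_pos: [0.6566, 0.154, 0.0485]
tcp_rot: [-1.132, -1.327, 1.323]
ft_force: [-1.0, 0.7, 0.5]
gripper_width: 0.152
```

```bash
python3 - <<'E'
from h import *
arc(.2)
E
```

```text
A now 0.329890090343266 r 155.4976068889602
t 20.65 tcp [0.6566 0.154  0.0485] stand [ 74.9 111.5] yaw 1.729 ft [-1.02  0.72  0.46] w 13.0
shift [-0.0201  0.0015  0.002 ] turn [0.0032 0.1377 0.0002]
```

Emit:
carry_out([
  [[-0.007,0,0.0005,0,0.05,0],[-0.006,0,0.0005,0,0.05,0],[-0.006,0,0.0003,0,0.04,0],[-0.004,0,0,0,0.02,0],[0,0,0,0,0,0]],
])

```text
time: 21.28
tool_pos: [0.658, 0.1231, 0.0486]
tcp_rot: [-1.224, -1.194, 1.195]
ft_force: [-1.9, -1.1, 0.7]
gripper_width: 0.149
```

```bash
python3 - <<'E'
from h import *
arc(.09)
E
```

```text
A now 0.13028092625450235 r 155.2910844417873
t 21.27 tcp [0.658  0.1231 0.0486] stand [79.9 80.9] yaw 1.55 ft [-1.89 -1.07  0.72] w 12.7
shift [-0.0062  0.0016  0.0006] turn [ 0.0029  0.0686 -0.0037]
```

Emit:
carry_out([
  [[-0.003,0,0.0003,0,0.03,0],[-0.002,0,0,0,0.02,0],[0,0,0,0,0,0]],
])

```text
time: 21.65
tool_pos: [0.6575, 0.1175, 0.0485]
tcp_rot: [-1.249, -1.155, 1.157]
ft_force: [-1.7, -1.1, 0.5]
gripper_width: 0.153
```

```bash
python3 - <<'E'
from h import *
arc(.06)
E
```

```text
A now 0.09392832881109857 r 155.20761884015488
t 21.65 tcp [0.6575 0.1175 0.0485] stand [80.1 75.3] yaw 1.497 ft [-1.74 -1.14  0.47] w 13.1
shift [-0.0052  0.0015  0.0004] turn [ 0.0033  0.0459 -0.0044]
```

Emit:
carry_out([
  [[-0.002,0,0,0,0.02,0],[-0.001,0,0,0,0.01,0]],
])

```text
time: 21.9
tool_pos: [0.6572, 0.114, 0.0485]
tcp_rot: [-1.263, -1.131, 1.134]
ft_force: [-1.4, -2.7, 0.7]
gripper_width: 0.153
```

```bash
python3 - <<'E'
from h import *
arc(.06)
E
```

```text
A now 0.07169377580107579 r 155.21871290095044
t 21.9 tcp [0.6572 0.114  0.0485] stand [80.2 71.8] yaw 1.466 ft [-1.43 -2.72  0.74] w 13.0
shift [-0.0018  0.0015  0.0002] turn [ 0.0032  0.0145 -0.005 ]
```

Emit:
carry_out([
  [[-0.001,0,0,0,0.01,0],[-0.0005,0,0,0,0,0]],
])

```text
time: 22.15
tool_pos: [0.6571, 0.1127, 0.0485]
tcp_rot: [-1.267, -1.123, 1.126]
ft_force: [-1.3, -1.1, 0.4]
gripper_width: 0.148
```

```bash
python3 - <<'E'
from h import *
arc(.06)
E
```

```text
A now 0.06315713901349843 r 155.23448472030805
t 22.15 tcp [0.6571 0.1127 0.0485] stand [80.2 70.5] yaw 1.455 ft [-1.29 -1.12  0.36] w 12.7
shift [-0.0005  0.0015  0.0002] turn [ 0.0033  0.004  -0.0047]
```

Emit:
carry_out([
  [[-0.0008,0,0,0,0,0],[-0.0005,0,0,0,0,0]],
])

```text
time: 22.4
tool_pos: [0.657, 0.1127, 0.0485]
tcp_rot: [-1.266, -1.125, 1.125]
ft_force: [-1.2, -1.0, -0.2]
gripper_width: 0.15
```

```bash
python3 - <<'E'
from h import *
arc(.06)
E
```

```text
A now 0.06277198953564425 r 155.2152822032086
t 22.4 tcp [0.657  0.1127 0.0485] stand [80.2 70.4] yaw 1.456 ft [-1.24 -0.98 -0.2 ] w 12.8
shift [-0.0004  0.0015  0.0002] turn [ 0.0037  0.005  -0.0034]
```

The arm has stalled against the slide at about 0.06 rad. I release the post and lift off.

Emit:
carry_out([
  [[0,0,0,0,0,0],[0,0,0,0,0,0],[0,0,0,0,0,0],[0,0,0,0,0,0]],
], fingers=0.035)

```text
time: 22.9
tool_pos: [0.6582, 0.1143, 0.0491]
tcp_rot: [-1.267, -1.129, 1.123]
ft_force: [0.4, -0.9, -0.0]
gripper_width: 0.409
```

Emit:
carry_out([
  [[0,-0.02,0,0,0,0],[0,-0.03,0,0,0,0],[0,-0.05,0,0,0,0],[0.05,-0.05,0,0,0,0],[0.06,-0.03,0,0,0,0],[0.06,0,0,0,0,0],[0.06,0,0,0,0,0],[0,0,0,0,0,0],[0,0,0,0,0,0]],
])

```text
time: 24.02
tool_pos: [0.6867, 0.3388, 0.2425]
tcp_rot: [-1.275, -1.136, 1.107]
ft_force: [-0.3, -0.9, 0.6]
gripper_width: 0.411
```

```bash
python3 - <<'E'
from h import *
arc(.06)
for n,o,sz,f in (("scene",(330,140),(130,90),6),("top",(165,125),(140,130),4.5)):
    p=manip.camera(n); c=cv2.resize(p["pixels"][o[1]:o[1]+sz[1],o[0]:o[0]+sz[0]],None,fx=f,fy=f,interpolation=cv2.INTER_CUBIC)
    def poly(pts,z,col):
        uv=proj(p,[[*st(*q),z] for q in pts]); uv=((uv-np.array(o)+.5)*f).astype(int); cv2.polylines(c,[uv.reshape(-1,1,2)],True,col,1)
    poly([(-35,-28),(55,-28),(55,28),(-35,28)],.035,(255,0,0))
    cv2.imwrite(f"pics/{n}12.png",c)
E
```

```text
A now 1.0268508684873314 r 277.5914313204954
t 24.02 tcp [0.6867 0.3388 0.2425] stand [ 82.6 298.5] yaw 1.45 ft [-0.28 -0.88  0.62] w 35.1
shift [-0.2295  0.1942  0.0063] turn [ 0.0196 -0.0009  0.0054]
```

View pics/scene12.png

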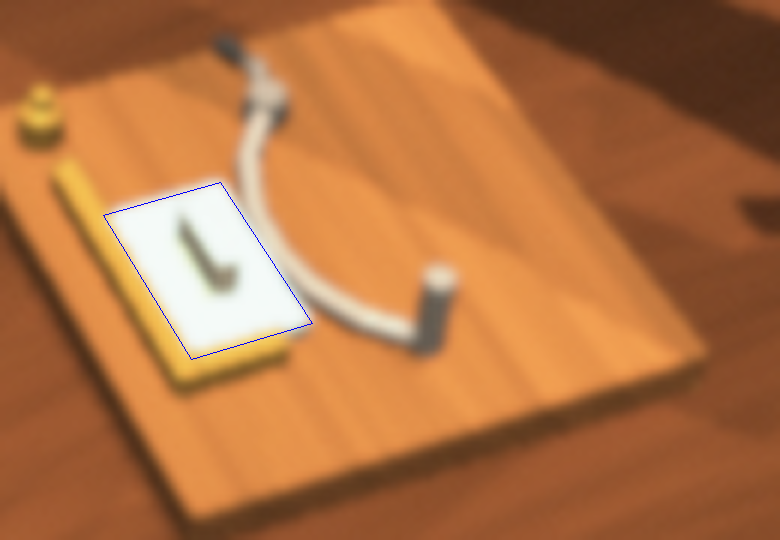

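View pics/top12.png

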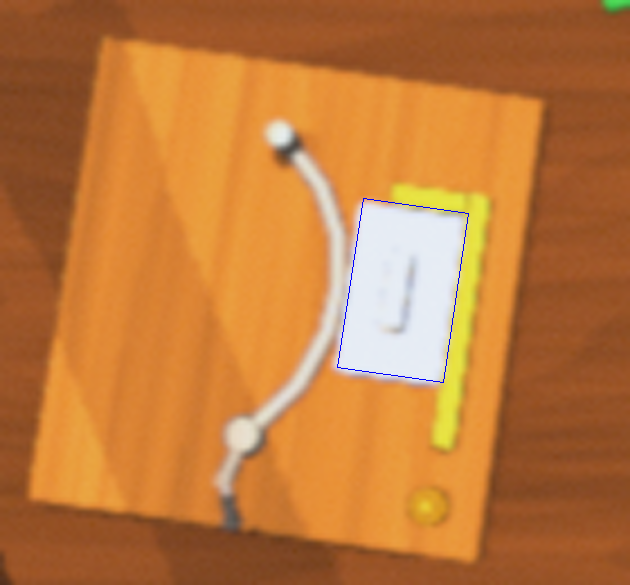

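```bash
python3 - <<'E'
from h import *
p=manip.camera("top"); cv2.imwrite("pics/top13.png",cv2.resize(p["pixels"][160:215,230:280],None,fx=11,fy=11,interpolation=cv2.INTER_LANCZOS4))
p2=manip.camera("scene"); cv2.imwrite("pics/scene13.png",cv2.resize(p2["pixels"][165:210,340:395],None,fx=12,fy=12,interpolation=cv2.INTER_LANCZOS4))
W=at_z(p2,[((438)/6-.5+330,(272)/6-.5+140)],.07)[0];q=ist(W);print(np.arctan2(q[1]-70,q[0]+75)+.06)
W=at_z(p,[((281)/4.5-.5+165,(133)/4.5-.5+125)],.07)[0];q=ist(W);print(np.arctan2(q[1]-70,q[0]+75)+.06)
E
```

```text
0.06345309447127864
0.0584656435107556
```

View pics/top13.png

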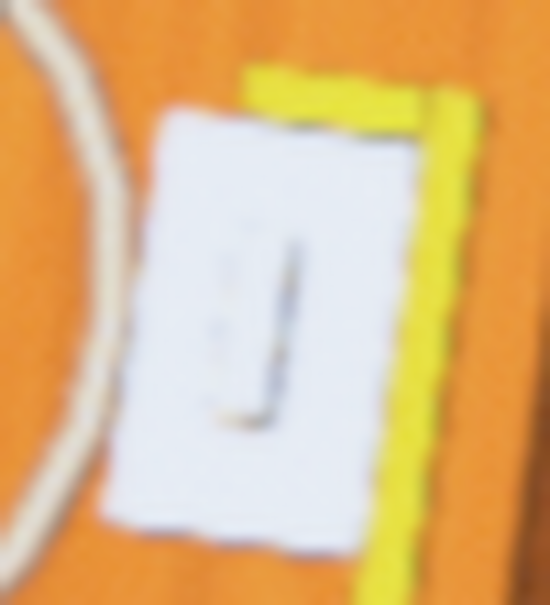

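View pics/scene13.png

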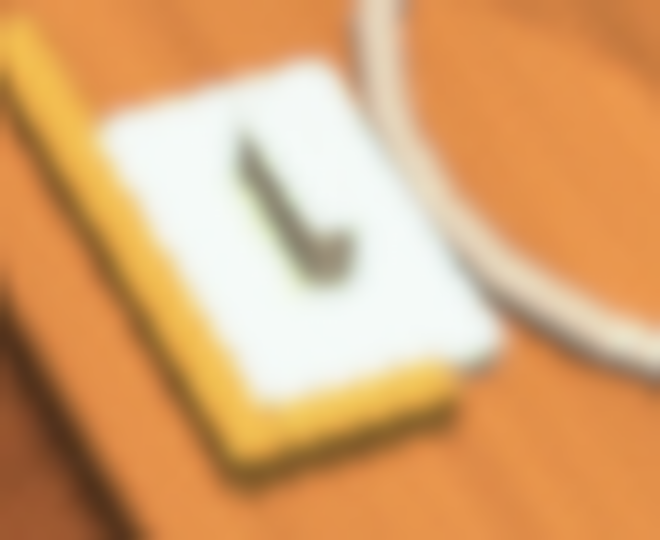

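The slide is flush against both faces: no gap at the end stop (top crop (335,125)) or along the fence (410,300). The bow belly touches its far edge at (118,330), and the arm reads about 0.06 rad in both views. I check the dish and loose weight, then hand in.

```bash
python3 - <<'E'
from h import *
p=manip.camera("top"); q=np.load("pics/top.npy",allow_pickle=True).item()
d=cv2.absdiff(p["pixels"],q["pixels"]).max(2)
for n,(u,v) in dict(dish=(361,226),weight_b=(313,187),weight_a=(261,237),jar=(376,85),scoop=(452,225),bowl=(117,72),mortar=(78,297)).items(): print(n,d[v-14:v+14,u-14:u+14].mean())
print(manip.boxes_of("dish_mid",p)[:1])
s=manip.read_state();print(s["tool_pos"],s["ft_force"],np.abs(s["dq"]).max())
print(manip.sign_off())
E
```

```text
dish 1.1390306122448979
weight_b 2.8431122448979593
weight_a 2.4566326530612246
jar 1.656887755102041
scoop 2.1122448979591835
bowl 1.5433673469387754
mortar 26.443877551020407
[{'position': [0.4979, -0.2023, 0.0081], 'conf': 0.69}]
[0.68650351 0.33802026 0.2415513 ] [-0.28252172 -0.03814862  0.25025013] 0.0031782373740310717
the job is handed in; nothing more can be done
None
```

I did the whole job and handed it in at about 24 s of the 72 s allowed; the hand-in gives no verdict.

- **Opening the arm:** I pushed it past its centre by the post with shut fingers and let go. It measured about 0.57 rad afterwards, which is its limit within measuring error.
- **Seating the slide:** I set the white rectangular slide on the deck and pressed it onto the fence at about 8 N. I then pressed it onto the end stop at about 10 N at the wrist, until it stopped moving. The end stop itself took somewhat less because of friction.
- **Closing the arm:** I gripped the post and brought it back at about 0.4 rad/s until the arm stalled on the slide at about 0.06 rad, then released it and moved clear.

**Last checks**
- **Slide and arm:** The close-up views show the slide flush with both the fence and the end stop. The arm touches it and reads 0.058 and 0.063 rad in the two cameras. I had no direct reading of how hard the arm bears on the slide.
- **Bystanders:** The dish, both weights, bowl, scoop and the one jar I checked look unchanged from the start; I did not check the second jar. The picture changed around the mortar. I took that to be the raised robot arm or its shadow, since nothing went near the mortar, but I did not confirm it.
- **Camera disagreement:** The two cameras differed by about 4 mm on where the stand is. I used a position between them and relied on contact to seat the slide.

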